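# Bring the sample cell into the photometer's beam

### The arm

A 7-joint arm with a two-finger parallel gripper is mounted at the origin on the work surface. World frame = base frame: x ahead of the robot, y to its left, z up, the work surface at z = 0. Lengths are in m, angles in rad, forces in N, time in s.
With the tool pointing down it reaches from about 0.4 to 0.85 m from the base axis. Payload 6.9 kg.
Tool frame: the origin (TCP) lies on the mounting face of the last link; the fingertips stand 173 mm ahead of it and the grasp point (between the pads) lies 155 mm ahead of it; z points along the fingers, y is the line along which they close (so a half turn about z gives the same grasp; the last joint's range is limited). The gripper opens to 85 mm and grips with 20 to 120 N. Pads are 22 mm wide; open, the fingers measure 114 mm over their backs; the gripper's body (76 mm by 85 mm) begins 54 mm behind the grasp point. The pads swing forward as they close: fully open they stand 13 mm farther back than shut.
Start: joints at [1.444, 0.507, -0.238, 1.5, 0.126, 1.149, -0.155], TCP at [0.144, -0.608, 0.405] pointing down, gripper open.
Joint ranges: [-3.08, 3.08], [-0.24, 2.05], [-1.43, 1.35], [0, 2.5], [-1.52, 4.66], [0.17, 1.96], [-2.89, 2.89]. Speed limits (rad/s): [2.39, 2.39, 3.14, 3.14, 3.14, 3.14, 3.14].

### API

Orientations are given as a unit quaternion [x, y, z, w].
In Python, from plant import env gives the robot as it stands.
- The arm moves only by the shell command python3 -m crank 'ROWS'. ROWS is JSON, a list of rows, each a list of 3 entries, a list of its own where there are three numbers: the shift along the tool's x, y, z in m, then the turn, a rotation vector about the tool's x, y, z in rad, then the closure, from 0 (fully open) to 1 (shut). In form: [[[dx, dy, dz], [rx, ry, rz], grip], ...]. A call has 1 to 8 rows; each row is the pose to reach, as a shift and turn from the pose commanded when the call began, along the tool's axes at that moment; what a row does not reach only later rows make up. A row lasts 1/12 s, in which the tool goes at most 41.7 mm and 7.16 degrees, less where a joint would pass 70% of its speed; a pose out of reach is approached as far as the arm can. A call with a gripper value outside its range is refused whole. The fingers move at their own pace and stop on an object; the grip force is fixed at half the most. Time passes only in rows, so rows that repeat a pose let the fingers close. It gives the time, the measured TCP pose, the force, the opening and the grip force at its end, in the units of the state.
- env.get_obs(): the state, without advancing time (a new reading comes with each control period).
- env.capture(name): name is "side" or "top"; returns (picture, depth): 384x512x3 uint8, red, green, blue; 384x512 float32, m along the optical axis (not along the pixel's ray), 0 where there is no reading.
- env.camera_params(name): a dict with "fx", "fy", "cx", "cy" (pixels), "dist_coeffs" ([k1, k2, p1, p2, k3] as OpenCV has them; the pictures are not rectified), "camera_from_world" (4x4, takes a point from world to camera coordinates). Camera axes: x right, y down, z forward; pixel columns grow to the right and rows downward; lengths in m; the calibration is good to about 2 mm. A picture is of the moment at which its call begins. camera_params takes no time and is no camera call.
- env.hand_in(): hands the job in; it is judged then, once.
The state is a dict: "time_s": time; "joints": joint angles; "dq": joint speeds; "effort": joint torques, N m; "eef_pos": TCP position; "tcp_rot": TCP orientation; "ft_force": force on the tool from outside, world axes, zero at the start; "wrist_torque": the same for the moment, N m; "opening": opening from 0.0 (shut) to 1.0 (fully open); "grasp_force": force on a finger pad.
Only numpy, scipy, OpenCV 4.12 (cv2) and the standard library are available. Lean on these libraries where they do the work, as an engineer would, in place of code of your own. Each camera call takes 0.05 s, during which the arm holds its last target. There are 200 camera calls.

### The job

The photometer's cell carriage is loaded and stands pushed in, with the blank in the light beam. First press the sprung lid of the cell compartment down until its ball catch holds it shut, then pull the carriage rod out by its knob until the stoppered cuvette sits in the beam, stopping where you feel the ball drop into that cell's notch. Finish still holding the knob there for the reading, with the lid shut, and leave the other things on the bench where they stand.

Things in the scene. Friction and masses are not known exactly. Their poses are not given: they have to be found in the camera images.
- photometer: Photometer, fixed: white housing 300 mm deep, 380 mm wide, blue cheeks. Origin: centre of its underside, on the bench. -x is its front (knob side), +y its left. The flat deck, 145 mm high, has an open well in its right half, with the lid; the sloping console (up to 200 mm high) fills the left half from 5 mm left of the origin on. A red tube rack stands fixed on top behind it, up to 220 mm.
- lid (a joint): Lid angle, rad: 0 shut, flat on the deck; 1.15 to 1.4 at the start. White panel 154 mm along the photometer's x, 110 wide, 10 thick, hinged along its right edge; the free edge swings up and to the right. A spring opens it (1.5 N at the free edge) unless the ball catch holds it. The catch acts over the last 12 mm, gives way at about 8 N pressed near the free edge, then holds the lid at 0.
- lid_hinge (a point): Point on the lid's hinge axis level with lid_press; 145 mm right of the photometer's origin, 151 mm above the bench. The lid's mid-plane passes through the hinge axis.
- lid_press (a point): Point on the lid's outer face (5 mm off the mid-plane, the face that is on top when shut) 88 mm from the hinge axis, 22 mm from the free edge, 42 mm from the lid's front end; a good place to push. It moves with the lid; shut, it lies 156 mm above the bench. Its z axis is the outer face's normal.
- carriage (a joint): Travel of cell carriage and rod out to the front (photometer's -x), m: 0 at the start, first cell in the beam. The ball's notches are 18 mm apart, one per cell: 0, 0.018, 0.036, 0.054; end stops -0.003 and 0.058. 5 to 8 N draws the ball out of a notch, 2 to 3 N slides the carriage between notches; within 4 mm of a notch the ball pulls it to the notch's centre.
- knob_centre (a point): Centre of the pull rod's black round knob at the photometer's front: diameter 24 mm, 32 long along the photometer's x, axis level, 101 mm above the bench. It stands 58 mm in front of the front face at the start and moves with the carriage. An 8 mm steel rod runs from it into the housing. Can be pinched across, from above. Axes as the photometer's.
- beam (a point): Centre of the light beam in the well: 58 mm in front of and 85 mm right of the photometer's origin, 108 mm above the bench. Fixed to the photometer, axes as the photometer's; the beam runs along y.
- sample_mid (a point): Centre (half-way up) of the stoppered glass cuvette, 12.5 x 12.5 x 45 mm, with a round white stopper 13.6 mm wide, 10 high; the other three cuvettes are open. It stands in the carriage's second, third or fourth cell: 18, 36 or 54 mm behind (+x of) the beam at the start, with up to 1 mm play, and travels with the carriage. The blank is in the first cell.
- wash_bottle: White plastic bottle, 54 mm wide, 105 mm tall, standing in front of the photometer's console. Bystander. Origin at the centre of its underside.
- amber_bottle: Amber glass bottle, 42 mm wide, 75 mm tall, near the white bottle. Bystander. Origin at the centre of its underside.
- tip_box: Pipette tip box, 82 x 122 x 65 mm, to the right of the photometer. Bystander. Origin at the centre of its underside.
- cuvette_tray: White tray with spare cuvettes, 60 x 90 x 46 mm, to the right in front of the photometer. Bystander. Origin at the centre of its underside.
- marker: Marker pen lying on the bench, 132 mm long. Bystander. Origin under its middle.
- pipette: Grey hand pipette lying on the bench, 260 mm long. Bystander. Origin under the middle of its grip.

How it is judged:
On the way, in this order (a step that is already met when the one before it is completed fails the run):
1. the lid is pressed shut (value of joint lid below 0.03 rad), for 0.3 s.
2. the stoppered cuvette is in the beam with the knob held (x of sample_mid in the frame of beam between -0.003 and 0.003 m and contact force between the fingers and carriage_c9 above 1.5 N), for 0.3 s.
At the end, for the whole second after the job is handed in: The lid is shut and held by its catch (under 0.03 rad); the stoppered cuvette stands upright in its cell, centred in the beam within 3 mm along the slide; the carriage is still and the fingers still hold the knob (contact of more than 1.5 N) (all of step 2 and value of joint lid below 0.03 rad and z of sample_mid in the frame of beam below 0.008 m and angle between sample_mid's own z axis and vertical below 0.2 rad and velocity of joint carriage between -0.01 and 0.01 m/s); the arm keeps its last pose, push and grip.
It fails at once if a bottle, box, tray, pen or pipette is pushed more than 30 mm from its place (distance of any of wash_bottle, amber_bottle, tip_box, cuvette_tray, marker, pipette from where it was at the start of the episode above 0.03 m).
It also fails if it takes over 54 s, if anything falls off the work surface, if the arm or the gripper's body presses on something with over 40 N, if the wrist force passes 120 N, or if a joint passes its speed limit or range.

## Working session

There is one attempt and no reset: what is moved stays moved. The work goes in short steps, Python scripts to look and compute and a shell command to move; the robot and the scene stay as the last step left them, time stands still between calls to the robot, and variables do not carry over. Pictures are saved under pics/ and viewed, at most 10 in all, crops included, and the job is handed in when it is done.

```bash
mkdir -p pics; ls; python3 - <<'E'
from plant import env
import cv2,numpy as np
o=env.get_obs(); print(o['time_s'],o['eef_pos'],o['tcp_rot'],o['opening'],o['ft_force'])
for n in ('side','top'):
    im,d=env.capture(n); np.savez(f'{n}0.npz',im=im,d=d); cv2.imwrite(f'pics/{n}0.png',im[:,:,::-1])
    p=env.camera_params(n); print(n,p)
E
```

```text
pics
0.0 [ 0.14406644 -0.60795417  0.40380181] [ 9.93232776e-01  1.16136902e-01 -1.23985051e-04 -9.25584648e-04] 1.0013593518367903 [-0.19033278  0.52288384  1.38461675]
side {'fx': 440.80842984456393, 'fy': 440.80842984456393, 'cx': 256.45228042085324, 'cy': 198.138057890199, 'dist_coeffs': array([-0.15942714,  0.        ,  0.        ,  0.        ,  0.        ]), 'camera_from_world': array([[-0.95340651, -0.30159623, -0.00746652,  0.5797159 ],
       [-0.15496664,  0.51081524, -0.84560814,  0.16481056],
       [ 0.25884624, -0.80505124, -0.53375193,  1.07312988],
       [ 0.        ,  0.        ,  0.        ,  1.        ]])}
top {'fx': 465.96946230091515, 'fy': 465.96946230091515, 'cx': 255.1370037324949, 'cy': 191.49885810026308, 'dist_coeffs': array([-0.04730319,  0.        ,  0.        ,  0.        ,  0.        ]), 'camera_from_world': array([[-0.02368605, -0.99970564, -0.0052548 ,  0.09256556],
       [-0.98862425,  0.02420379, -0.14844615,  0.60397989],
       [ 0.14852964,  0.00167892, -0.98890653,  1.08318776],
       [ 0.        ,  0.        ,  0.        ,  1.        ]])}
```

View pics/side0.png

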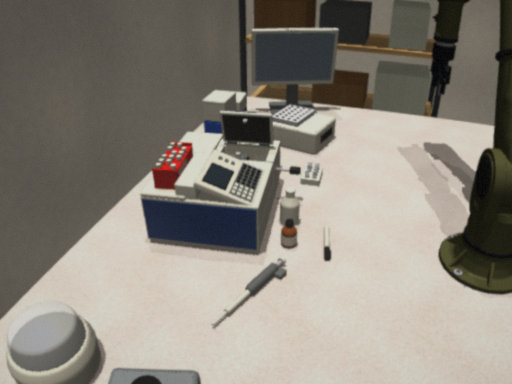

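View pics/top0.png

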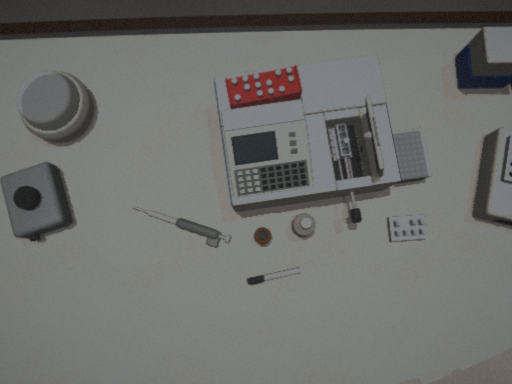

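The side view shows the photometer with its open lid around (245,130) and the knob at (295,170). In the top view the knob is at about (355,214), the well at (348,150), the lid edge-on at (375,135), the tray at (407,228) and the bottles at (263,236) and (303,224).

```bash
cat > h.py <<'E'
import numpy as np,cv2
from plant import env
def ray(n,uv):
    p=env.camera_params(n);K=np.array([[p['fx'],0,p['cx']],[0,p['fy'],p['cy']],[0,0,1]])
    q=cv2.undistortPoints(np.array(uv,float).reshape(-1,1,2),K,p['dist_coeffs']).reshape(-1,2)
    T=p['camera_from_world'];R=T[:3,:3];c=-R.T@T[:3,3]
    return c,np.c_[q,np.ones(len(q))]@R   # world dirs with unit optical depth
def onplane(n,uv,z):
    c,d=ray(n,uv);return c+d*((z-c[2])/d[:,2])[:,None]
def bydepth(n,uv,dep):
    c,d=ray(n,uv);return c+d*np.asarray(dep).reshape(-1,1)
def proj(n,P):
    p=env.camera_params(n);K=np.array([[p['fx'],0,p['cx']],[0,p['fy'],p['cy']],[0,0,1]]);T=p['camera_from_world']
    return cv2.projectPoints(np.array(P,float).reshape(-1,1,3),cv2.Rodrigues(T[:3,:3])[0],T[:3,3],K,p['dist_coeffs'])[0].reshape(-1,2)
def cloud(n,im,d):
    v,u=np.mgrid[:384,:512];return bydepth(n,np.c_[u.ravel(),v.ravel()],d.ravel()).reshape(384,512,3)
E
python3 - <<'E'
from h import *
z=np.load('top0.npz');im=z['im'];d=z['d']
P=cloud('top',im,d)
np.set_printoptions(precision=4,suppress=True)
# knob: dark, in region
r=(slice(185,235),slice(335,375))
g=im.max(2); m=np.zeros(g.shape,bool); m[r]=g[r]<45
m&=(P[...,2]>.06)
n,l,s,c=cv2.connectedComponentsWithStats(m.astype(np.uint8)); print(s,c)
for k in range(1,n):
    if s[k,4]>20: q=P[l==k]; print(k,q.mean(0),q.min(0),q.max(0), np.median(q[:,2]))
for uv in [(215,90),(235,205),(385,60),(400,186),(320,115),(310,200),(363,203),(374,100),(381,165),(368,100),(350,190)]:
    print(uv,P[uv[1],uv[0]])
a=cv2.resize(im[50:240,205:435],None,fx=3.4,fy=3.1,interpolation=cv2.INTER_CUBIC)
a=np.clip(a*1.8,0,255).astype(np.uint8);cv2.imwrite('pics/topz.png',a[:,:,::-1])
E
```

```text
[[     0      0    512    384 196512]
 [   350    209     11     13     96]] [[255.4514 191.4883]
 [355.0625 215.3646]]
1 [ 0.5361 -0.1473  0.1099] [ 0.5232 -0.1589  0.1005] [ 0.5508 -0.1371  0.1152] 0.10966672071524697
(215, 90) [0.8307 0.1647 0.138 ]
(235, 205) [0.5623 0.1228 0.1435]
(385, 60) [ 0.9576 -0.2749 -0.0026]
(400, 186) [ 0.6174 -0.2879  0.0033]
(320, 115) [ 0.7631 -0.0734  0.1433]
(310, 200) [ 0.5842 -0.0559  0.0288]
(363, 203) [ 0.5771 -0.1927 -0.0015]
(374, 100) [ 0.7923 -0.1959  0.1537]
(381, 165) [ 0.6215 -0.1736  0.2558]
(368, 100) [ 0.7558 -0.1554  0.2585]
(350, 190) [ 0.5944 -0.1387  0.1108]
```

View pics/topz.png

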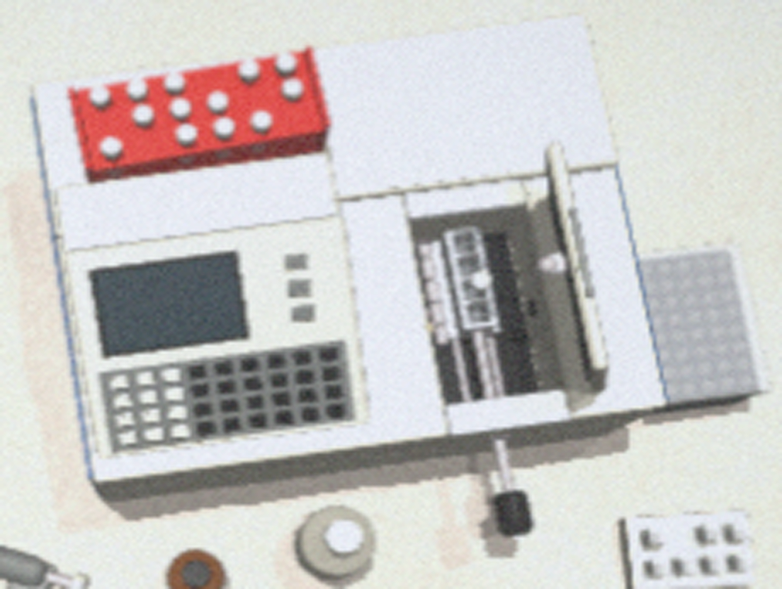

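```bash
python3 - <<'E'
from h import *
np.set_printoptions(precision=4,suppress=True)
z=np.load('top0.npz');im=z['im'];d=z['d'];P=cloud('top',im,d)
f=lambda a:(np.array(a,float)+.5)/[3.4,3.1]+[205,50]-.5
C=onplane('top',f([(95,480),(663,404),(585,15),(33,85)]),.145); print(C, np.linalg.norm(np.roll(C,-1,0)-C,axis=1))
# fit rectangle from deck point cloud
m=(P[...,2]>.137)&(P[...,2]<.24)&(P[...,0]>.5)&(P[...,1]<.25)&(P[...,1]>-.3)
# front edge line: front-most deck point per y-bin
yaws=[];e=C[0]-C[1];ex=np.array([C[2]-C[1],C[3]-C[0]]).mean(0)
print('yaw front',-np.arctan2(e[0],e[1]),'side',np.arctan2(ex[1],ex[0]))
e2=C[3]-C[2];print('yaw back',-np.arctan2(e2[0],e2[1]))
yaw=np.mean([-np.arctan2(e[0],e[1]),-np.arctan2(e2[0],e2[1]),np.arctan2(ex[1],ex[0])])
o=C.mean(0);o[2]=0;R=cv2.Rodrigues(np.array([0,0,yaw]))[0];print('origin',o,'yaw',yaw)
loc=lambda X:(np.asarray(X)-o)@R
print('knob local (should be x -.208)',loc([.537,-.148,.101]))
st=onplane('top',f([(480,280)]),.108+.0225+.01); print('stopper',st,loc(st),'minus beam x',loc(st)[0,0]+.058)
for k in range(4): print(k,(proj('top',o+R@np.array([-.058+.018*k,-.085,.1405]))-[205,50])*[3.4,3.1])
L=loc(P.reshape(-1,3));s=(abs(L[:,0]+.03)<.06)&(L[:,1]<-.08)&(L[:,1]>-.16)&(L[:,2]>.17)&(L[:,2]<.3)
q=L[s];print('lid pts',s.sum(),q.mean(0),q.min(0),q.max(0)); t=q[q[:,2]>.235];print(np.median(t,0), q[:,0].min(), q[:,0].max())
E
```

```text
[[ 0.5634  0.128   0.145 ]
 [ 0.6091 -0.2436  0.145 ]
 [ 0.9057 -0.212   0.145 ]
 [ 0.8593  0.1653  0.145 ]] [0.3744 0.2984 0.3801 0.2982]
yaw front 0.12225851475232587 side 0.11555055433847956
yaw back 0.12261716113059012
origin [ 0.7344 -0.0406  0.    ] yaw 0.12014207674046518
knob local (should be x -.208) [-0.2088 -0.083   0.101 ]
stopper [[ 0.7042 -0.1295  0.1405]] [[-0.0406 -0.0846  0.1405]] minus beam x 0.017408386565311955
0 [[483.8963 301.9432]]
1 [[479.1803 278.0996]]
2 [[474.4811 254.3866]]
3 [[469.7989 230.8049]]
lid pts 396 [-0.0408 -0.1162  0.2481] [-0.0898 -0.1331  0.1705] [ 0.0172 -0.0981  0.2655]
[-0.0465 -0.1156  0.2558] -0.08982532588454287 0.017204341703303577
```

```bash
cat >> h.py <<'E'
o=np.array([.7344,-.0406,0]);yaw=.1212
R=cv2.Rodrigues(np.array([0,0,yaw]))[0]
loc=lambda X:(np.asarray(X)-o)@R
np.set_printoptions(precision=4,suppress=True)
def st():
    from scipy.spatial.transform import Rotation as Ro
    s=env.get_obs();r=Ro.from_quat(s['tcp_rot']);Rd=R@np.diag([1,-1,-1])
    tip=s['eef_pos']+r.as_matrix()[:,2]*.173
    print('t %.2f'%s['time_s'],'tip local',loc(tip),'turn still to make (tool)',(r.inv()*Ro.from_matrix(Rd)).as_rotvec(),'F local',s['ft_force']@R,'open %.3f grip %.1f'%(s['opening'],s['grasp_force']))
E
python3 - <<'E'
from h import *
z=np.load('top0.npz');P=cloud('top',z['im'],z['d']);L=loc(P.reshape(-1,3))
q=L[(L[:,1]<-.08)&(L[:,1]>-.16)&(L[:,2]>.235)&(L[:,2]<.3)&(abs(L[:,0])<.2)]
print('lid free edge x range',np.percentile(q[:,0],[0,1,50,99,100]),'y,z',np.median(q,0))
f=lambda a:(np.array(a,float)+.5)/[3.4,3.1]+[205,50]-.5
print('ends',loc(onplane('top',f([(597,368),(555,147)]),.255)))
for n,uv in dict(wash=(303,224),tray=(407,228),amber=(263,236)).items(): print(n,loc(onplane('top',[uv],.09)))
q=L[(L[:,0]>-.3)&(L[:,0]<.3)&(L[:,1]<-.2)&(L[:,2]>.1)];print('tall to the right',len(q),q.min(0) if len(q) else '',q.max(0) if len(q) else '')
st()
E
python3 -m crank '[[[0,0,0],[0,0,0.11],1],[[0,0,0],[0,0,0.11],1]]'
python3 -c 'from h import *;st()'
```

```text
lid free edge x range [-0.1358 -0.1344 -0.0601  0.0148  0.017 ] y,z [-0.0601 -0.1158  0.2556]
ends [[-0.1345 -0.1158  0.255 ]
 [ 0.0146 -0.1185  0.255 ]]
wash [[-0.2106  0.0359  0.09  ]]
tray [[-0.2548 -0.2002  0.09  ]]
amber [[-0.2245  0.131   0.09  ]]
tall to the right 2028 [-0.1834 -0.522   0.1   ] [ 0.1758 -0.4304  0.1742]
t 0.10 tip local [-0.6546 -0.4916  0.2309] turn still to make (tool) [-0.0017  0.0001  0.1116] F local [ 0.782  -0.2548 -0.6751] open 1.005 grip 0.0
time_s: 0.27
eef_pos: [0.1441, -0.608, 0.4042]
tcp_rot: [0.998, 0.059, -0.0, -0.001]
ft_force: [0.0, 0.6, -0.2]
opening: 0.746
grasp_force: 0.0
t 0.27 tip local [-0.6546 -0.4917  0.2312] turn still to make (tool) [-0.0011  0.0001 -0.0032] F local [ 0.0877  0.5599 -0.2066] open 0.746 grip 0.0
```

```bash
python3 -m crank '[[[0.28,-0.15,-0.004],[0,0,0],1],[[0.28,-0.15,-0.004],[0,0,0],1],[[0.28,-0.15,-0.004],[0,0,0],1],[[0.28,-0.15,-0.004],[0,0,0],1],[[0.28,-0.15,-0.004],[0,0,0],1],[[0.28,-0.15,-0.004],[0,0,0],1],[[0.28,-0.15,-0.004],[0,0,0],1],[[0.28,-0.15,-0.004],[0,0,0],1]]' >/dev/null
python3 -c 'from h import *;st()'
```

```text
t 0.93 tip local [-0.3703 -0.3382  0.2358] turn still to make (tool) [-0.0013 -0.002   0.0093] F local [ 1.364  -0.4985  0.9183] open 0.001 grip 0.0
```

```bash
python3 -m crank '[[[0.28,-0.145,0],[0,0,0],1],[[0.28,-0.145,0],[0,0,0],1],[[0.28,-0.145,0],[0,0,0],1],[[0.28,-0.145,0],[0,0,0],1],[[0.28,-0.145,0],[0,0,0],1],[[0.28,-0.145,0],[0,0,0],1],[[0.28,-0.145,0],[0,0,0],1],[[0.28,-0.145,0],[0,0,0],1]]' >/dev/null
python3 -m crank '[[[0,0,0],[0,0,0],1],[[0,0,0],[0,0,0],1]]' >/dev/null
python3 -c 'from h import *;st()
import numpy as np
for t in (1.3,1.1,.9,.7,.5,.3,.15,.1): print(t,-.145+.09*np.cos(t)-.005*np.sin(t),.151+.09*np.sin(t)+.005*np.cos(t))'
```

```text
t 1.77 tip local [-0.0939 -0.1942  0.2345] turn still to make (tool) [-0.0013  0.0011  0.0074] F local [-0.5086 -0.3432 -0.3888] open 0.004 grip 0.0
1.3 -0.12574289635087307 0.23905773083067028
1.1 -0.10863238587200522 0.23347664301265705
0.9 -0.09297173740377761 0.22460747170782683
0.7 -0.07938529158058448 0.21280380278781463
0.5 -0.06841469712288746 0.19853621128383012
0.3 -0.06049731701200216 0.1823735010451486
0.15 -0.05675779364812419 0.16939328731230413
0.1 -0.05594879220821181 0.16496002832460466
```

```bash
python3 -m crank '[[[0,-0.035,0],[0,0,0],1],[[0,-0.054,0],[0,0,0],1],[[0,-0.071,0.001],[0,0,0],1],[[0,-0.087,0.01],[0,0,0],1],[[0,-0.1,0.022],[0,0,0],1],[[0,-0.112,0.036],[0,0,0],1],[[0,-0.123,0.05],[0,0,0],1],[[0,-0.123,0.05],[0,0,0],1]]' >/dev/null
python3 - <<'E'
from h import *
st();im,d=env.capture('side');cv2.imwrite('pics/s1.png',cv2.resize(im[70:260,130:370],None,fx=3,fy=3)[:,:,::-1])
E
```

```text
t 2.43 tip local [-0.0971 -0.0715  0.1835] turn still to make (tool) [-0.0014  0.0039  0.004 ] F local [-0.7202  0.617  -0.0128] open -0.001 grip 0.0
```

View pics/s1.png

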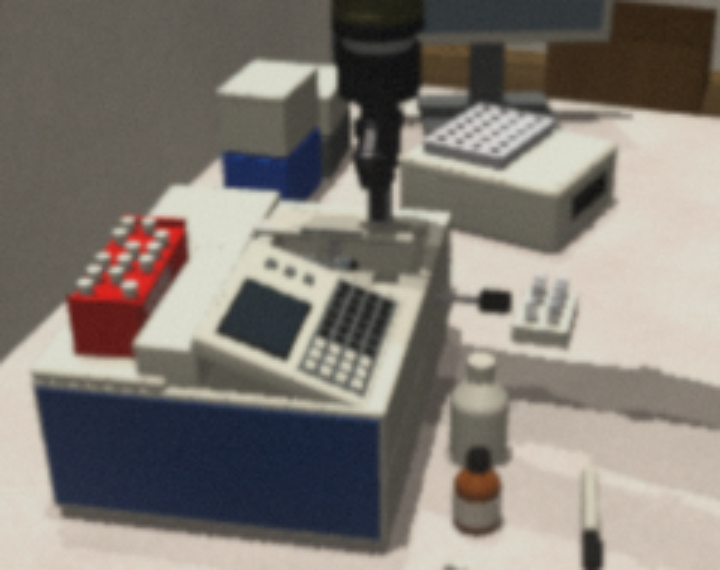

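The lid lies low under the closed fingers at about (380,215), free edge near (350,240). I'll press it down now.

```bash
python3 -m crank '[[[0.003,-0.006,0.012],[0,0,0],1],[[0.003,-0.006,0.02],[0,0,0],1],[[0.003,-0.006,0.025],[0,0,0],1],[[0.003,-0.006,0.028],[0,0,0],1],[[0.003,-0.006,0.028],[0,0,0],1]]' 
python3 -c 'from h import *;st()'
```

```text
time_s: 2.9
eef_pos: [0.651, -0.119, 0.3306]
tcp_rot: [0.998, 0.061, 0.0, -0.0]
ft_force: [-0.2, -0.1, -0.5]
opening: 0.001
grasp_force: 0.0
t 2.90 tip local [-0.0923 -0.0677  0.1576] turn still to make (tool) [-0.0001 -0.0002  0.0013] F local [-0.1877 -0.1229 -0.4502] open 0.001 grip 0.0
```

```bash
python3 -m crank '[[[0,0,0.002],[0,0,0],1],[[0,0,0.002],[0,0,0],1],[[0,0,0.002],[0,0,0],1]]' | grep force
python3 -c 'from h import *;st()'
python3 -m crank '[[[0,0,0.002],[0,0,0],1],[[0,0,0.002],[0,0,0],1],[[0,0,0.002],[0,0,0],1]]' |grep force
python3 - <<'E'
from h import *
st();im,d=env.capture('side');cv2.imwrite('pics/s2.png',cv2.resize(im[110:220,180:340],None,fx=4,fy=4)[:,:,::-1])
E
```

```text
ft_force: [-1.6, 0.1, 5.2]
grasp_force: 2.5
t 3.15 tip local [-0.0921 -0.0682  0.1566] turn still to make (tool) [ 0.0009 -0.0009  0.0007] F local [-1.5665  0.292   5.1582] open 0.001 grip 2.5
ft_force: [-5.0, 0.5, 16.9]
grasp_force: 8.1
t 3.40 tip local [-0.0921 -0.0683  0.1564] turn still to make (tool) [ 0.0016 -0.0021  0.0005] F local [-4.9152  1.1255 16.9405] open 0.001 grip 8.1
```

View pics/s2.png

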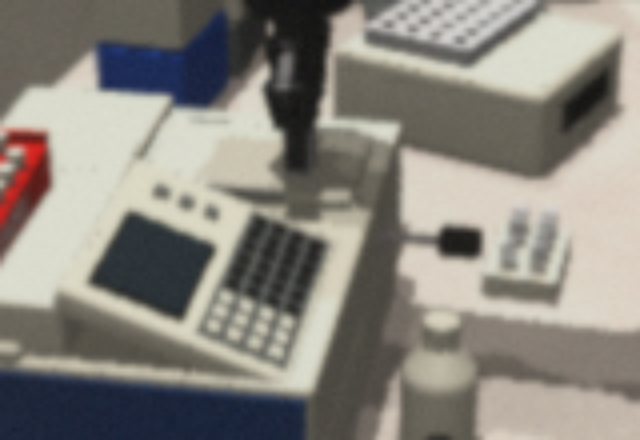

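The lid lies flat under the fingers at about (300,190): tip height 0.1564 matches the 0.156 shut height, and the force is 17 N without further travel. I'll press a touch more, hold, then lift and check.

```bash
python3 -m crank '[[[0,0,0.0015],[0,0,0],1],[[0,0,0.0015],[0,0,0],1],[[0,0,0.0015],[0,0,0],1],[[0,0,0.0015],[0,0,0],1],[[0,0,0.0015],[0,0,0],1]]' |grep force
python3 -m crank '[[[0,0,-0.01],[0,0,0],1],[[0,0,-0.04],[0,0,0],1],[[0,0,-0.08],[0,0,0],0.4],[[0,0,-0.08],[0,0,0],0.4],[[0,0,-0.08],[0,0,0],0.4]]' |grep force
python3 - <<'E'
from h import *
st();im,d=env.capture('top');im2,d2=env.capture('side')
a=np.clip(cv2.resize(im[50:240,250:440],None,fx=3,fy=3)*1.8,0,255).astype(np.uint8);b=cv2.resize(im2[100:200,190:260],None,fx=3,fy=5.7)
cv2.imwrite('pics/t2.png',np.hstack([a,b])[:,:,::-1])
P=loc(cloud('side',im2,d2).reshape(-1,3))
for x in (-.11,-.05,-.02,.01):
    q=P[(abs(P[:,0]-x)<.01)&(abs(P[:,1]+.06)<.02)&(P[:,2]<.2)]; print(x,len(q),np.median(q,0))
E
```

```text
ft_force: [-8.9, 0.9, 25.3]
grasp_force: 12.2
ft_force: [-0.8, -0.3, -1.3]
grasp_force: 0.0
t 4.28 tip local [-0.0909 -0.0683  0.2352] turn still to make (tool) [ 0.002  -0.0053  0.0006] F local [-0.8777 -0.1769 -1.2924] open 0.422 grip 0.0
-0.11 45 [-0.1101 -0.059   0.1565]
-0.05 44 [-0.0508 -0.0604  0.1562]
-0.02 39 [-0.0204 -0.06    0.1566]
0.01 22 [ 0.0082 -0.0729  0.1561]
```

View pics/t2.png

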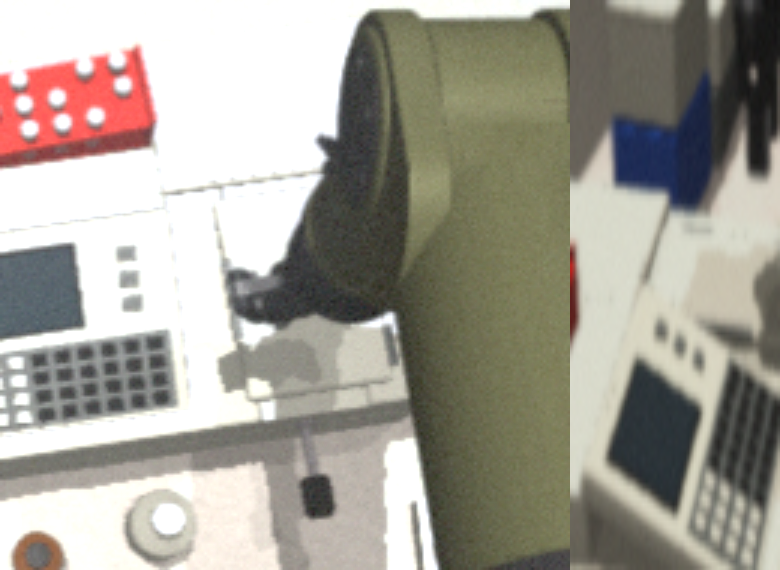

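The top view shows the lid flat (outline about (220-395, 200-395) in the crop) and the depth puts its top at 0.156 all along, so it is shut. The knob at (318,495) has not moved. On to the knob.

```bash
python3 -m crank '[[[-0.04,0.005,0],[0,0,0],0.4],[[-0.08,0.01,0],[0,0,0],0.4],[[-0.117,0.015,0],[0,0,0],0.4],[[-0.117,0.015,0.03],[0,0,0],0.4],[[-0.117,0.015,0.06],[0,0,0],0.4],[[-0.117,0.015,0.08],[0,0,0],0.4],[[-0.117,0.015,0.08],[0,0,0],0.4],[[-0.117,0.015,0.08],[0,0,0],0.4]]' |grep force
python3 - <<'E'
from h import *
st();im,d=env.capture('side')
# knob: dark blob near expected projection
e=proj('side',o+R@np.array([-.208,-.085,.101]))[0];print('expected px',e)
u,v=e.round().astype(int);m=(im.max(2)<60).astype(np.uint8);m[:, :u-20]=0;m[:,u+20:]=0;m[:v-14]=0;m[v+14:]=0
n,l,s,c=cv2.connectedComponentsWithStats(m);print(s[1:],c[1:])
cv2.imwrite('pics/s3.png',cv2.resize(im[v-60:v+40,u-70:u+70],None,fx=5,fy=5)[:,:,::-1])
E
```

```text
ft_force: [0.8, -0.0, 0.6]
grasp_force: 0.0
t 5.05 tip local [-0.2103 -0.0822  0.1508] turn still to make (tool) [-0.0015  0.0038  0.0015] F local [ 0.8154 -0.1142  0.5585] open 0.602 grip 0.0
expected px [294.6654 170.3894]
[[293 156   5   2  10]
 [290 167  10   7  49]] [[295.     156.5   ]
 [294.6939 170.1429]]
```

View pics/s3.png

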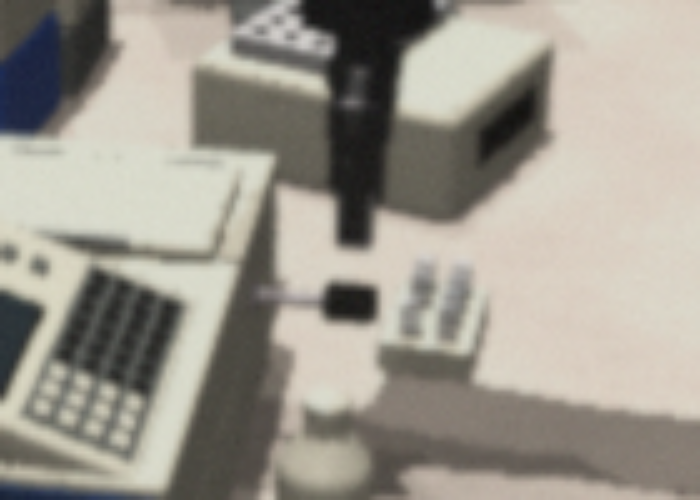

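The knob at crop (350,300), pixel (294.7,170.1), sits exactly where predicted (294.7,170.4), with the fingers straddling directly above it. Descend, then grip.

```bash
python3 -m crank '[[[0.002,0.002,0.03],[0,0,0],0.4],[[0.002,0.002,0.055],[0,0,0],0.4],[[0.002,0.002,0.07],[0,0,0],0.4],[[0.002,0.002,0.07],[0,0,0],0.4]]' |grep force
python3 -c 'from h import *;st()'
python3 -m crank '[[[0,0,0],[0,0,0],0.6],[[0,0,0],[0,0,0],0.7],[[0,0,0],[0,0,0],1],[[0,0,0],[0,0,0],1],[[0,0,0],[0,0,0],1],[[0,0,0],[0,0,0],1]]' |grep force
python3 -c 'from h import *;st()'
```

```text
ft_force: [0.6, 0.2, -0.4]
grasp_force: 0.0
t 5.43 tip local [-0.208  -0.084   0.0805] turn still to make (tool) [-0.0011  0.0029  0.0018] F local [ 0.6038  0.1136 -0.4329] open 0.597 grip 0.0
ft_force: [-0.3, 0.5, 6.6]
grasp_force: 58.7
t 5.93 tip local [-0.2059 -0.0846  0.084 ] turn still to make (tool) [ 0.0012 -0.0033  0.0016] F local [-0.2608  0.57    6.5716] open 0.259 grip 58.7
```

```bash
python3 -m crank '[[[-0.002,0,-0.001],[0,0,0],1],[[-0.004,0,-0.001],[0,0,0],1],[[-0.006,0,-0.001],[0,0,0],1],[[-0.008,0,-0.001],[0,0,0],1],[[-0.009,0,-0.001],[0,0,0],1],[[-0.01,0,-0.001],[0,0,0],1]]' |grep force
python3 -c 'from h import *;st()'
```

```text
ft_force: [6.0, -0.2, -2.1]
grasp_force: 60.1
t 6.43 tip local [-0.2146 -0.0845  0.0843] turn still to make (tool) [ 0.0009 -0.0053  0.0021] F local [ 5.8874 -0.9324 -2.1261] open 0.257 grip 60.1
```

```bash
python3 -m crank '[[[-0.002,0,0],[0,0,0],1],[[-0.004,0,0],[0,0,0],1],[[-0.005,0,0],[0,0,0],1],[[-0.005,0,0],[0,0,0],1]]' |grep force
python3 -c 'from h import *;st()'
python3 -m crank '[[[-0.001,0,0],[0,0,0],1],[[-0.002,0,0],[0,0,0],1],[[-0.002,0,0],[0,0,0],1],[[-0.002,0,0],[0,0,0],1]]' |grep force
python3 -c 'from h import *;st()'
```

```text
ft_force: [3.0, 0.7, 2.1]
grasp_force: 60.5
t 6.77 tip local [-0.2208 -0.0845  0.0841] turn still to make (tool) [ 0.0008 -0.0032  0.0019] F local [3.0234 0.3112 2.0584] open 0.260 grip 60.5
ft_force: [0.5, -0.1, 7.5]
grasp_force: 61.1
t 7.10 tip local [-0.2242 -0.0846  0.084 ] turn still to make (tool) [ 0.0006 -0.0005  0.0015] F local [ 0.5161 -0.195   7.4733] open 0.258 grip 61.1
```

```bash
python3 -m crank '[[[-0.001,0,0],[0,0,0],1],[[-0.001,0,0],[0,0,0],1],[[-0.001,0,0],[0,0,0],1]]' |grep force
python3 - <<'E'
from h import *
st();ims=[env.capture('side') for _ in range(4)];im=np.mean([i[0] for i in ims],0).astype(np.uint8)
for t in (.016,.018,.020):
    print(t,'knob front/back end px',proj('side',[o+R@np.array([-.208-t+s*.016,-.085,.101]) for s in (-1,1)]).ravel())
u,v=285,170
cv2.imwrite('pics/s4.png',cv2.resize(im[v-60:v+40,u-70:u+70],None,fx=5,fy=5)[:,:,::-1])
E
```

```text
ft_force: [3.3, 1.0, 6.2]
grasp_force: 61.1
t 7.35 tip local [-0.2245 -0.0845  0.084 ] turn still to make (tool) [ 0.0007 -0.0019  0.0015] F local [3.3774 0.5905 6.1527] open 0.261 grip 61.1
0.016 knob front/back end px [305.6416 171.3157 294.6654 170.3894]
0.018 knob front/back end px [306.3297 171.374  295.3496 170.447 ]
0.02 knob front/back end px [307.0179 171.4323 296.034  170.5046]
```

View pics/s4.png

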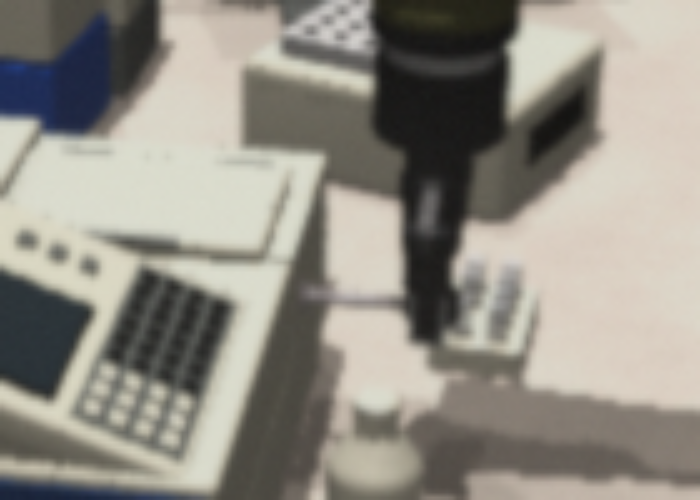

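The lid is still shut, the fingers grip the knob at about (430,300), and the visible rod has grown by about 6.5 px, or roughly 19 mm. The 1 mm probe moved the knob only 0.3 mm and added 3 N, so the ball is seated. I'll relax the probe, let it settle and hand in.

```bash
python3 -m crank '[[[0.001,0,0],[0,0,0],1],[[0.001,0,0],[0,0,0],1],[[0.001,0,0],[0,0,0],1],[[0.001,0,0],[0,0,0],1],[[0.001,0,0],[0,0,0],1],[[0.001,0,0],[0,0,0],1]]' |grep force
python3 - <<'E'
from h import *
st();print(env.hand_in())
E
```

```text
ft_force: [-0.5, -0.0, 8.0]
grasp_force: 61.3
t 8.05 tip local [-0.2244 -0.0845  0.084 ] turn still to make (tool) [ 0.0005 -0.0001  0.0014] F local [-0.4584  0.0176  8.0184] open 0.259 grip 61.3
the job is handed in; nothing more can be done
None
```

The job is handed in at 8.05 s: the lid is pressed shut, and the carriage is pulled out about 18 mm to the second cell's notch, where the stoppered cuvette was. The fingers still hold the knob with about 61 N. I did not get a verdict back from the judging.

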